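# Take the bearing bore of the large housing with a telescoping gauge

## Task

Take the size of the bearing bore of the large flanged housing with the telescoping gauge from the wooden rest: put the closed, locked gauge straight down into the bore until it sits on the shoulder inside, hold it there with gentle downward pressure while you turn its knurled knob anticlockwise so that the plungers spring out to the wall, and turn the knob back clockwise to its stop to lock them. Draw the gauge straight out with the size kept, stand it upright in the slot of its rest again and let it go. Never force the gauge in the housing, and leave the other things on the bench where they are.

Things in the scene. Friction and masses are not known exactly. Their poses are not given: they have to be found in the camera images.
- gauge_knob (a point): centre of the round knurled lock knob (12.4 mm diameter, 26 mm tall) at the top of the steel telescoping gauge, on its axis, 110 mm above its foot; the gauge is 123 mm tall, 0.1 kg. A grip on the knob, at any yaw, carries the whole gauge. Axes of the gauge itself, not of the knob: z up along the handle, y along the head (the line of the plungers)
- gauge_foot (a point): middle of the flat underside of the gauge's head, same axes as gauge_knob. The gauge is an upside-down T: the head is a level tube 10 mm thick and 30 mm long, and the handle, 8 to 11 mm thick, rises from its middle to the knob. It starts standing upright, head down, in the slot of the rest
- lock_knob (a joint): 0 = clockwise stop, locked (as at the start); grows anticlockwise seen from above to a stop at 1.2 rad; turn it fully over to free the plungers. Takes about 0.05 N m, stays where left. Only contact keeps the body from turning along with the knob: unpressed it turns too and nothing is freed; pressed on the shoulder with 10 to 15 N it stands still. Past a stop the whole gauge turns
- tip_a (a point): round nose of the plunger on the gauge's +y side, 5 mm above the foot. The plungers slide along y out of the ends of the head, each pushed by a spring of about 1.5 N when the knob is released. Over both tips the gauge measures 34 mm closed (as it starts) and 52 mm fully sprung out
- tip_b (a point): end of the other plunger, on the gauge's -y side
- housing_mouth (a point): centre of the bore's mouth in the large grey cast housing (square flange 96 x 96 x 14 mm, four bolt holes, round boss 66 mm across, 46 mm tall in all, fixed); z up out of the bore. The bore is 40 mm wide with a 3 mm bevel; 17 to 33 mm below the mouth lies a flat ring shoulder with a 20 mm hole, its exact depth to be found by touch
- housing: the large housing with its shoulder; origin at the centre of its underside on the bench, 46 mm below the mouth
- rest_slot (a point): centre of the slot's floor in the wooden gauge rest (block 70 x 66 x 30 mm, fixed), 12 mm above the bench. The slot is 12 mm wide along the rest's x, runs right through along its y (66 mm) and is 18 mm deep, with a 6 mm bevel along both long edges; the gauge stands in it with its head along the slot
- gauge: the telescoping gauge with its knob and plungers; origin at the middle of the underside of its head
- bushing: loose bronze bushing, 40 mm outside, 30 mm bore, 30 mm tall, standing on the bench; leave it alone
- micrometer: loose outside micrometer lying on the bench, green frame, about 110 x 50 x 15 mm; leave it alone
- bolt0: loose flange bolt standing on its head, 42 mm tall; leave it alone
- bolt1: another such bolt; leave it alone
- small_housing_mouth (a point): mouth of the small two-bolt housing (90 x 47 mm flange, boss 46 mm in diameter, 36 mm tall, bore 26 mm, fixed), too small for this gauge; not part of the job

How it is judged:
On the way, in this order (a step that is already met when the one before it is completed fails the run):
1. the closed, locked gauge is down inside the bore of the large housing (horizontal distance between gauge_foot and housing_mouth below 0.008 m and z of gauge_foot in the frame of housing_mouth below -0.014 m and value of joint lock_knob below 0.25 rad and distance between tip_a and tip_b below 0.037 m), for 0.1 s.
2. the knob is released and the plungers have sprung out to the wall of the bore (z of gauge_foot in the frame of housing_mouth below -0.014 m and horizontal distance between gauge_foot and housing_mouth below 0.008 m and value of joint lock_knob above 0.4 rad and distance between tip_a and tip_b above 0.0385 m), for 0.1 s.
3. the knob is locked again with the plungers at the size of the bore, still in the bore (z of gauge_foot in the frame of housing_mouth below -0.014 m and value of joint lock_knob below 0.25 rad and distance between tip_a and tip_b between 0.0385 and 0.0415 m), for 0.1 s.
At the end, for the whole second after the job is handed in: The gauge stands released and at rest in the slot of its rest, its foot on the slot's floor (within 4 mm) and within 20 mm of the slot's middle, upright within 0.15 rad, its knob locked (below 0.25 rad) and its plungers holding the size of the bore: 38.5 to 41.5 mm over the tips (horizontal distance between gauge_foot and rest_slot below 0.02 m and z of gauge_foot in the frame of rest_slot below 0.004 m and angle between gauge_foot's own z axis and vertical below 0.15 rad and distance between tip_a and tip_b between 0.0385 and 0.0415 m and value of joint lock_knob below 0.25 rad and linear speed of gauge below 0.02 m/s); the robot touches nothing.
It fails at once if the gauge is forced: more than 30 N between it and the large housing (contact force between gauge and housing above 30 N).
It fails at once if a bystander (bushing, micrometer or bolt) is moved by more than 15 mm (distance of any of bushing, micrometer, bolt0, bolt1 from where it was at the start of the episode above 0.015 m).
It also fails if it takes over 72 s, if anything falls off the work surface, if the arm or the gripper's body presses on something with over 40 N, if the wrist force passes 120 N, or if a joint passes its speed limit or range.

## Robot

A 7-joint arm with a two-finger parallel gripper is mounted at the origin on the work surface. World frame = base frame: x ahead of the robot, y to its left, z up, the work surface at z = 0. Lengths are in m, angles in rad, forces in N, time in s.
With the tool pointing down it reaches from about 0.425 to 0.95 m from the base axis. Payload 4.7 kg.
Tool frame: the origin (TCP) lies at the very end of the fingers, on their centre line; the grasp point (between the pads) lies env.tcp_to_grasp behind it (env.tcp_to_grasp is the distance from the TCP to the grasp point, in m); z points along the fingers, x is the direction in which the jaws open and shut, and the axes are right-handed (so a half turn about z gives the same grasp; the last joint's range is limited). The gripper opens to 87 mm and grips with 3 to 60 N. Pads are 19 mm wide; open, the fingers measure 117 mm over their backs; the gripper's body (75 mm by 190 mm) begins 51 mm behind the grasp point.
Start: joints at [1.274, 0.469, -0.049, 1.532, 0.024, 1.141, -0.082], TCP at [0.179, -0.651, 0.201] pointing down, gripper open.
Joint ranges: [-2.59, 2.59], [-0.33, 1.99], [-1.39, 1.29], [0.1, 2.45], [-1.04, 4.18], [0.21, 1.99], [-2.66, 2.66]. Speed limits (rad/s): [2.57, 2.57, 3.14, 3.14, 3.14, 3.14, 3.14].

## Interface

Orientations are given as a 3x3 rotation matrix whose columns are the frame's x, y, z axes.
In Python, from workcell import env gives the robot as it stands.
- The arm moves only by the tool carry_out, never from a script. Its arguments are lists of equal length, an entry for each row: "slide": the shift along the world's x, y, z each as a share of 80 cm, from -1 to 1, a list of three; "delta_rot": the turn, a rotation vector about the world's x, y, z each as a share of 30 degrees, from -1 to 1, a list of three. A call has 1 to 20 rows; each row is the pose to reach, as a shift and turn from the pose commanded when the call began; what a row does not reach only later rows make up. A row lasts 1/12 s, in which the tool goes at most 41.7 mm and 7.16 degrees, less where a joint would pass 70% of its speed; a pose out of reach is approached as far as the arm can. A call with a number of a shift or a turn outside -1 to 1 is refused whole. A call with a gripper value outside its range is refused whole. "gripper" is the opening, from -1 (shut) to 1 (fully open), set as the call begins (left out, the last holds). The fingers move at their own pace and stop on an object; "force" is the grip in N (left out, the last holds). Time passes only in rows, so rows that repeat a pose let the fingers close. It gives the time, the measured TCP pose, the force and the opening at its end, in the units of the state.
- env.read_state(): the state, without advancing time (a new reading comes with each control period).
- env.read_camera(name): name is "scene" or "side" or "wrist"; returns (picture, depth): 384x512x3 uint8, blue, green, red; 384x512 float32, m along the optical axis (not along the pixel's ray), 0 where there is no reading.
- env.camera_info(name): a dict with "fx", "fy", "cx", "cy" (pixels), "position" and "attitude" of the camera in the world. Camera axes: x right, y down, z forward; pixel columns grow to the right and rows downward; lengths in m; the calibration is good to about 2 mm. A picture is of the moment at which its call begins: read the wrist's pose just before it. camera_info takes no time and is no camera call; for the wrist camera it gives the pose at the moment of the call.
- env.finish_job(): hands the job in, once; it reports no verdict.
The state is a dict: "time": time; "joint_pos": joint angles; "dq": joint speeds; "effort": joint torques, N m; "ee_pos": TCP position; "tool_rot": TCP orientation; "contact_force": force on the tool from outside, world axes, zero at the start; "moment": the same for the moment, N m; "gripper_width": opening from 0.0 (shut) to 1.0 (fully open).
Only numpy, scipy, OpenCV 4.12 (cv2) and the standard library are available. Lean on these libraries where they do the work, as an engineer would, in place of code of your own. Each camera call takes 0.05 s, during which the arm holds its last target. There are 200 camera calls.

## Working session

There is one attempt and no reset: what is moved stays moved. The work goes in short steps, Python scripts to look and compute and a tool call to move; the robot and the scene stay as the last step left them, time stands still between calls to the robot, and variables do not carry over. Pictures are saved under pics/ and viewed, about 8 in all and at most 12, crops included, and the job is handed in when it is done.

Besides the shell and the picture viewer there is one more tool, called after "Emit:" as name(argument=value, ...), one argument or row to a line, values as JSON. carry_out: Moves the arm, as the interface text tells. Shift numbers are shares of 80 cm and turn numbers shares of 30 degrees, none past 1 either way. Its arguments: {"type":"object","properties":{"slide":{"type":"array"},"delta_rot":{"type":"array"},"gripper":{"type":"number"},"force":{"type":"number"}},"required":["slide","delta_rot"]}

```bash
mkdir -p pics; ls; cat > h.py <<'E'
import numpy as np, cv2
from workcell import env
def cam(n):
    i=env.camera_info(n); im,d=env.read_camera(n); return i,im,d
def pts(i,d):
    v,u=np.mgrid[:d.shape[0],:d.shape[1]]
    P=np.stack([(u-i['cx'])/i['fx']*d,(v-i['cy'])/i['fy']*d,d],-1)
    return P@np.array(i['attitude']).T+np.array(i['position'])
def ray(i,u,v,z):
    r=np.array(i['attitude'])@np.array([(u-i['cx'])/i['fx'],(v-i['cy'])/i['fy'],1]); p=np.array(i['position'])
    return p+r*(z-p[2])/r[2]
E
python3 - <<'E'
from h import *
np.set_printoptions(precision=4,suppress=True)
s=env.read_state(); print(s, env.tcp_to_grasp)
for n in ['scene','side','wrist']:
    i,im,d=cam(n); print(n,i); cv2.imwrite(f'pics/{n}0.png',im); np.savez(f'{n}0.npz',im=im,d=d)
E
```

```text
pics
{'time': 0.0, 'joint_pos': array([ 1.2741,  0.4695, -0.0486,  1.5337,  0.0241,  1.141 , -0.0823]), 'dq': array([ 0.0011, -0.0008, -0.0003,  0.0011,  0.0016, -0.0001,  0.0016]), 'effort': array([ -0.0008, -50.7979,  -0.0807, -23.6158,  -0.0612,   0.0378,
         0.0002]), 'ee_pos': array([ 0.1784, -0.6503,  0.2   ]), 'tool_rot': array([[ 0.2646, -0.9644, -0.0006],
       [-0.9644, -0.2646,  0.0019],
       [-0.002 ,  0.0001, -1.    ]]), 'contact_force': array([-0.0044,  0.4136,  1.0262]), 'moment': array([ 0.0273,  0.0304, -0.0629]), 'gripper_width': 0.9990283774188706} 0.0187
scene {'fx': 401.70295551535634, 'fy': 401.70295551535634, 'cx': 255.88039474588564, 'cy': 185.41763329565418, 'position': array([ 1.1465, -0.3474,  0.6441]), 'attitude': array([[ 0.5309,  0.5153, -0.6728],
       [ 0.8473, -0.3364,  0.411 ],
       [-0.0145, -0.7882, -0.6152]])}
side {'fx': 432.9841567094715, 'fy': 432.9841567094715, 'cx': 260.58719118650254, 'cy': 193.67504678652998, 'position': array([0.3993, 0.739 , 0.5346]), 'attitude': array([[-0.9737, -0.0982,  0.2054],
       [-0.227 ,  0.4844, -0.8449],
       [-0.0165, -0.8693, -0.4939]])}
wrist {'fx': 294.44930167989577, 'fy': 294.44930167989577, 'cx': 258.7309476627965, 'cy': 192.5323176239828, 'position': array([ 0.2438, -0.6334,  0.3831]), 'attitude': array([[ 0.264 , -0.9333, -0.2434],
       [-0.9645, -0.2563, -0.0634],
       [-0.0033,  0.2515, -0.9679]])}
```

```bash
python3 - <<'E'
import cv2,numpy as np
a=cv2.imread('pics/scene0.png');b=cv2.imread('pics/side0.png')
cv2.imwrite('pics/both0.png',cv2.resize(np.vstack([a,b]),None,fx=.78,fy=.78))
E
```

```text
(no output)
```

View pics/scene0.png

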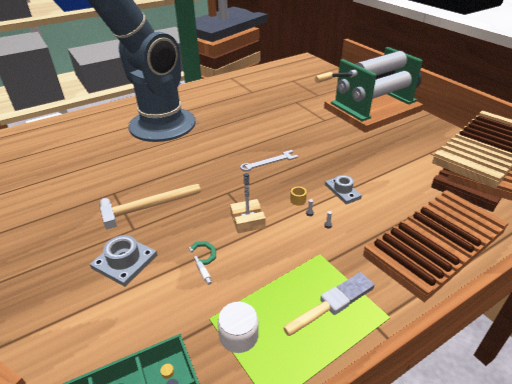

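View pics/side0.png

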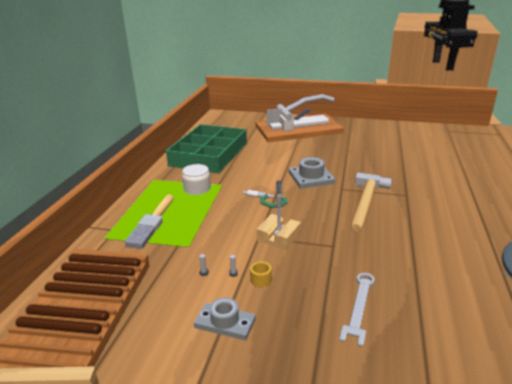

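The scene view shows the large housing's mouth near (122,246), the gauge knob near (247,175) and the rest near (248,216). In the side view the housing is near (312,165), the gauge knob near (279,187) and the rest near (279,229).

```bash
python3 - <<'E'
from h import *
np.set_printoptions(precision=4,suppress=True)
for n,hb,gb in [('scene',(85,225,165,290),(225,160,270,240)),('side',(285,150,340,192),(250,172,305,250))]:
    i=env.camera_info(n); z=np.load(f'{n}0.npz'); P=pts(i,z['d'])
    def sub(b): return P[b[1]:b[3],b[0]:b[2]].reshape(-1,3)
    H=sub(hb); m=(H[:,2]>.040)&(H[:,2]<.052); T=H[m]; print(n,'boss top',len(T),T.min(0),T.max(0), (T.min(0)+T.max(0))/2)
    f=H[(H[:,2]>.008)&(H[:,2]<.02)]; r=cv2.minAreaRect((f[:,:2]*1000).astype(np.float32)); print('flange',r)
    G=sub(gb)
    k=G[(G[:,2]>.100)&(G[:,2]<.140)]; print('knob',len(k),np.median(k,0),k.min(0),k.max(0))
    k=G[(G[:,2]>.05)&(G[:,2]<.09)]; print('handle',len(k),np.median(k,0))
    w=G[(G[:,2]>.026)&(G[:,2]<.034)]; r=cv2.minAreaRect((w[:,:2]*1000).astype(np.float32)); print('rest top',len(w),r,cv2.boxPoints(r).round(1).tolist())
    print(np.histogram(G[:,2],bins=np.arange(-.01,.14,.01)))
E
```

```text
scene boss top 485 [ 0.4779 -0.3211  0.04  ] [ 0.546  -0.256   0.0488] [ 0.5119 -0.2885  0.0444]
flange ((482.7131652832031, -300.9400939941406), (168.4261932373047, 104.00100708007812), 23.30712890625)
knob 81 [ 0.5471 -0.007   0.1232] [ 0.5381 -0.0113  0.1002] [0.5512 0.0001 0.1365]
handle 58 [ 0.5462 -0.0066  0.071 ]
rest top 480 ((544.83984375, -5.272563934326172), (66.48493957519531, 72.71279907226562), 73.4876937866211) [[500.5, -26.799999237060547], [570.2000122070312, -47.5], [589.0999755859375, 16.299999237060547], [519.4000244140625, 36.900001525878906]]
(array([1067, 1586,  152,  394,  223,   14,   14,   14,   13,   17,   18,
         14,   20,   22,   25]), array([-0.01,  0.  ,  0.01,  0.02,  0.03,  0.04,  0.05,  0.06,  0.07,
        0.08,  0.09,  0.1 ,  0.11,  0.12,  0.13,  0.14]))
side boss top 216 [ 0.4777 -0.32    0.04  ] [ 0.5429 -0.2497  0.0483] [ 0.5103 -0.2848  0.0442]
flange ((510.1351013183594, -284.2727966308594), (96.81880950927734, 100.05921936035156), 27.809215545654297)
knob 92 [0.5422 0.001  0.1208] [ 0.5369 -0.0061  0.1   ] [0.5474 0.0055 0.1353]
handle 69 [0.5412 0.0002 0.0702]
rest top 496 ((521.3671875, -111.275634765625), (293.7235412597656, 75.0962142944336), 79.31207275390625) [[457.20001220703125, -248.60000610351562], [531.0, -262.6000061035156], [585.5, 26.100000381469727], [511.70001220703125, 40.0]]
(array([1515, 1429,  457,  498,  178,   16,   17,   17,   15,   20,   24,
         17,   26,   26,   23]), array([-0.01,  0.  ,  0.01,  0.02,  0.03,  0.04,  0.05,  0.06,  0.07,
        0.08,  0.09,  0.1 ,  0.11,  0.12,  0.13,  0.14]))
```

Emit:
carry_out(
  slide=[
    [0.456, 0.807, 0.05],
    [0.456, 0.807, 0.05],
    [0.456, 0.807, 0.05],
    [0.456, 0.807, 0.05],
    [0.456, 0.807, 0.05],
    [0.456, 0.807, 0.05],
    [0.456, 0.807, 0.05],
    [0.456, 0.807, 0.05],
    [0.456, 0.807, 0.05],
    [0.456, 0.807, 0.05],
    [0.456, 0.807, 0.05],
    [0.456, 0.807, 0.05],
    [0.456, 0.807, 0.05],
    [0.456, 0.807, 0.05],
    [0.456, 0.807, 0.05],
    [0.456, 0.807, 0.05],
    [0.456, 0.807, 0.05],
    [0.456, 0.807, 0.05],
    [0.456, 0.807, 0.05],
    [0.456, 0.807, 0.05],
  ],
  delta_rot=[
    [0, 0, 0],
    [0, 0, 0],
    [0, 0, 0],
    [0, 0, 0],
    [0, 0, 0],
    [0, 0, 0],
    [0, 0, 0],
    [0, 0, 0],
    [0, 0, 0],
    [0, 0, 0],
    [0, 0, 0],
    [0, 0, 0],
    [0, 0, 0],
    [0, 0, 0],
    [0, 0, 0],
    [0, 0, 0],
    [0, 0, 0],
    [0, 0, 0],
    [0, 0, 0],
    [0, 0, 0],
  ],
  gripper=1,
)

```text
time: 1.82
ee_pos: [0.5437, -0.0029, 0.2408]
tool_rot: [[0.269, -0.963, -0.001], [-0.963, -0.269, 0.001], [-0.001, 0.0, -1.0]]
contact_force: [-0.5, -0.5, -0.5]
gripper_width: 1.003
```

```bash
python3 - <<'E'
from h import *
np.set_printoptions(precision=4,suppress=True)
s=env.read_state(); print(s['ee_pos'],s['joint_pos'],s['dq'])
i,im,d=cam('wrist'); print(i); cv2.imwrite('pics/w1.png',cv2.resize(im,(768,576))); np.savez('w1.npz',im=im,d=d)
P=pts(i,d)
m=(P[...,2]>.125)&(P[...,2]<.142)&(np.hypot(P[...,0]-.5435,P[...,1]+.004)<.02)
k=P[m]; v,u=np.nonzero(m); print('knob',len(k),np.median(k,0),(k.min(0)+k.max(0))/2,k.max(0)-k.min(0),u.min(),u.max(),v.min(),v.max())
(c,r)=cv2.minEnclosingCircle(np.c_[u,v].astype(np.float32)); print(c,r,ray(i,*c,.135))
m=(P[...,2]>.026)&(P[...,2]<.034)&(np.hypot(P[...,0]-.5435,P[...,1]+.004)<.06)
w=P[m]; r=cv2.minAreaRect((w[:,:2]*1000).astype(np.float32)); print('rest',len(w),r,cv2.boxPoints(r).round(1).tolist())
E
```

```text
[ 0.5437 -0.0029  0.2408] [ 0.3335  0.2594 -0.4904  1.7739  0.1323  1.1415 -1.4965] [ 0.044  -0.0174  0.0545  0.0289  0.0125  0.006   0.0061]
{'fx': 294.44930167989577, 'fy': 294.44930167989577, 'cx': 258.7309476627965, 'cy': 192.5323176239828, 'position': array([0.6089, 0.0145, 0.4237]), 'attitude': array([[ 0.2687, -0.9321, -0.243 ],
       [-0.9632, -0.2606, -0.0654],
       [-0.0024,  0.2517, -0.9678]])}
knob 129 [ 0.5439 -0.0028  0.1338] [ 0.5435 -0.0029  0.1304] [0.0118 0.0121 0.0106] 253 264 178 191
(259.0, 184.5) 6.576573371887207 [ 0.5445 -0.003   0.135 ]
rest 1725 ((542.8258056640625, -3.0500144958496094), (65.98270416259766, 70.4002685546875), 73.64207458496094) [[499.79998779296875, -24.799999237060547], [567.2999877929688, -44.599998474121094], [585.9000244140625, 18.700000762939453], [518.2999877929688, 38.5]]
```

View pics/w1.png

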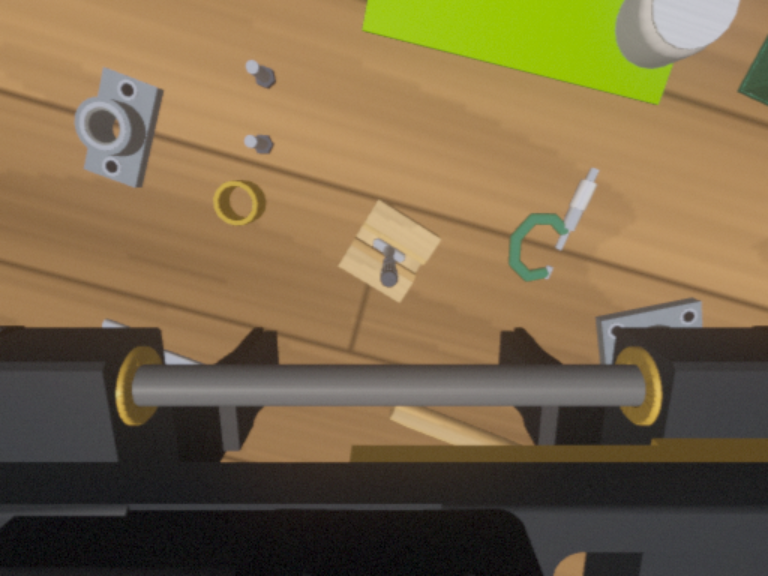

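The wrist view shows the rest with its slot running along about 73° in the world. The knob is at about (388,275) and the micrometer at about (555,230). The knob axis is within about 1 mm of the TCP axis, so I go down and grip.

Emit:
carry_out(
  slide=[
    [0, 0, -0.04],
    [0, 0, -0.08],
    [0, 0, -0.12],
    [0, 0, -0.155],
    [0, 0, -0.172],
    [0, 0, -0.172],
    [0, 0, -0.172],
    [0, 0, -0.172],
  ],
  delta_rot=[
    [0, 0, 0],
    [0, 0, 0],
    [0, 0, 0],
    [0, 0, 0],
    [0, 0, 0],
    [0, 0, 0],
    [0, 0, 0],
    [0, 0, 0],
  ],
  gripper=1,
)

```text
time: 2.53
ee_pos: [0.5443, -0.0064, 0.1047]
tool_rot: [[0.263, -0.965, 0.002], [-0.965, -0.263, -0.001], [0.001, -0.002, -1.0]]
contact_force: [-0.4, 0.6, 0.5]
gripper_width: 0.996
```

Emit:
carry_out(
  slide=[
    [0, 0, 0],
    [0, 0, 0],
    [0, 0, 0],
    [0, 0, 0],
    [0, 0, 0],
    [0, 0, 0],
    [0, 0, 0],
    [0, 0, 0],
    [0, 0, 0],
    [0, 0, 0],
    [0, 0, 0],
    [0, 0, 0],
  ],
  delta_rot=[
    [0, 0, 0],
    [0, 0, 0],
    [0, 0, 0],
    [0, 0, 0],
    [0, 0, 0],
    [0, 0, 0],
    [0, 0, 0],
    [0, 0, 0],
    [0, 0, 0],
    [0, 0, 0],
    [0, 0, 0],
    [0, 0, 0],
  ],
  gripper=-1,
  force=40,
)

```text
time: 3.53
ee_pos: [0.5435, -0.0053, 0.1034]
tool_rot: [[0.265, -0.964, 0.0], [-0.964, -0.265, -0.0], [0.0, -0.0, -1.0]]
contact_force: [0.8, 0.2, -0.3]
gripper_width: 0.176
```

Emit:
carry_out(
  slide=[
    [0, 0, 0],
    [0, 0, 0],
    [0, 0, 0],
    [0, 0, 0],
  ],
  delta_rot=[
    [0, 0, 0],
    [0, 0, 0],
    [0, 0, 0],
    [0, 0, 0],
  ],
)

```text
time: 3.87
ee_pos: [0.5434, -0.0053, 0.1035]
tool_rot: [[0.265, -0.964, -0.0], [-0.964, -0.265, -0.0], [0.0, 0.0, -1.0]]
contact_force: [0.3, -0.6, -0.6]
gripper_width: 0.121
```

```bash
python3 - <<'E'
from h import *
np.set_printoptions(precision=4,suppress=True)
s=env.read_state(); print({k:s[k] for k in('time','ee_pos','contact_force','moment','gripper_width','joint_pos')})
i,im,d=cam('wrist'); a=im[120:300,170:350]
cv2.imwrite('pics/w2.png',cv2.resize(a,None,fx=3,fy=3,interpolation=cv2.INTER_CUBIC)); print(i['position'])
E
```

```text
{'time': 3.8667, 'ee_pos': array([ 0.5434, -0.0053,  0.1035]), 'contact_force': array([ 0.2688, -0.5719, -0.5546]), 'moment': array([ 0.0906,  0.011 , -0.0242]), 'gripper_width': 0.12053310160326518, 'joint_pos': array([ 0.2933,  0.4055, -0.4557,  1.9271,  0.2311,  0.86  , -1.5852])}
[0.6086 0.012  0.2864]
```

View pics/w2.png

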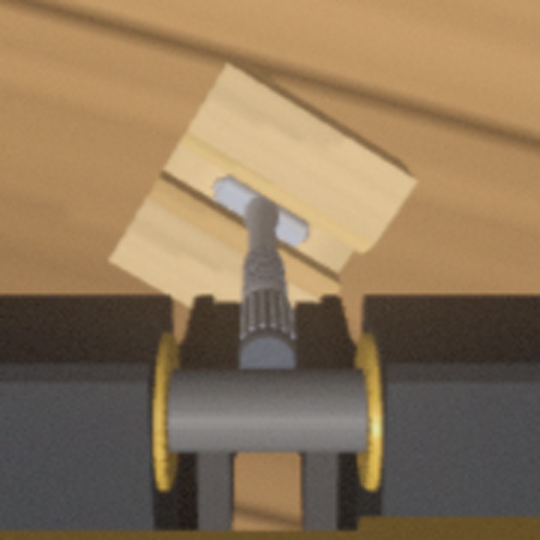

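The wrist crop shows the knob between the fingers, its top at about (268,345), with the head in the slot. I lift and check the width.

Emit:
carry_out(
  slide=[
    [0, 0, 0.01],
    [0, 0, 0.025],
    [0, 0, 0.045],
    [0, 0, 0.065],
    [0, 0, 0.08],
    [0, 0, 0.08],
    [0, 0, 0.08],
    [0, 0, 0.08],
  ],
  delta_rot=[
    [0, 0, 0],
    [0, 0, 0],
    [0, 0, 0],
    [0, 0, 0],
    [0, 0, 0],
    [0, 0, 0],
    [0, 0, 0],
    [0, 0, 0],
  ],
)

```text
time: 4.58
ee_pos: [0.5429, -0.0056, 0.167]
tool_rot: [[0.264, -0.964, -0.001], [-0.964, -0.264, -0.0], [0.0, 0.001, -1.0]]
contact_force: [-0.4, -0.1, -2.3]
gripper_width: 0.125
```

```bash
python3 - <<'E'
from h import *
np.set_printoptions(precision=4,suppress=True)
s=env.read_state(); print({k:s[k] for k in('time','ee_pos','contact_force','moment','gripper_width','joint_pos')})
i,im,d=cam('wrist'); a=im[120:300,170:350]
j,ims,ds=cam('side'); k,imc,dc=cam('scene')
np.savez('lift.npz',w=im,wd=d,s=ims,sd=ds,c=imc,cd=dc)
b=ims[110:260,200:350]; c=imc[110:260,175:325]
cv2.imwrite('pics/l3.png',np.hstack([cv2.resize(q,(260,260),interpolation=cv2.INTER_CUBIC) for q in (a,b,c)])); 
for i,d,e,n in((i,d,(0,0),'wrist'),(j,ds,0,'side'),(k,dc,0,'scene')):
    P=pts(i,d); 
    for lo,hi in((.06,.072),(.072,.076),(.08,.1),(.1,.12),(.12,.14),(.14,.155)):
        m=(P[...,2]>lo)&(P[...,2]<hi)&(np.hypot(P[...,0]-.5435,P[...,1]+.005)<.02); q=P[m]
        if len(q): print(n,lo,hi,len(q),np.median(q,0))
E
```

```text
{'time': 4.5833, 'ee_pos': array([ 0.5429, -0.0056,  0.167 ]), 'contact_force': array([-0.3835, -0.1322, -2.2734]), 'moment': array([ 0.0265, -0.0045, -0.0009]), 'gripper_width': 0.12485119788236075, 'joint_pos': array([ 0.3189,  0.3293, -0.4781,  1.8655,  0.1791,  0.99  , -1.5393])}
wrist 0.08 0.1 307 [ 0.5447 -0.0015  0.0843]
wrist 0.1 0.12 51 [ 0.546  -0.0032  0.1103]
wrist 0.12 0.14 57 [ 0.5465 -0.0039  0.1278]
wrist 0.14 0.155 86 [ 0.5472 -0.0032  0.1479]
side 0.08 0.1 66 [0.5414 0.0005 0.0854]
side 0.1 0.12 37 [ 0.5429 -0.0006  0.111 ]
side 0.12 0.14 35 [ 0.5416 -0.0008  0.13  ]
side 0.14 0.155 35 [ 0.5412 -0.0002  0.148 ]
scene 0.08 0.1 72 [ 0.5459 -0.0073  0.0845]
scene 0.1 0.12 28 [ 0.5461 -0.0071  0.1105]
scene 0.12 0.14 23 [ 0.5463 -0.0077  0.1303]
scene 0.14 0.155 27 [ 0.5467 -0.0076  0.1476]
```

View pics/l3.png

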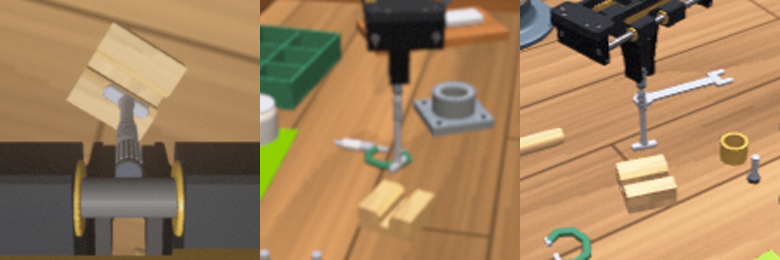

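The gauge hangs upright in the grip (side and scene crops), and the slot is empty. I move next to the large housing for a close measurement.

Emit:
carry_out(
  slide=[
    [-0.01, -0.035, 0],
    [-0.02, -0.07, 0],
    [-0.03, -0.105, 0],
    [-0.04, -0.14, 0],
    [-0.05, -0.175, 0],
    [-0.06, -0.21, 0],
    [-0.07, -0.245, 0],
    [-0.08, -0.28, 0],
    [-0.09, -0.315, 0],
    [-0.095, -0.34, 0],
    [-0.1, -0.352, 0],
    [-0.1, -0.352, 0],
    [-0.1, -0.352, 0],
    [-0.1, -0.352, 0],
  ],
  delta_rot=[
    [0, 0, 0],
    [0, 0, 0],
    [0, 0, 0],
    [0, 0, 0],
    [0, 0, 0],
    [0, 0, 0],
    [0, 0, 0],
    [0, 0, 0],
    [0, 0, 0],
    [0, 0, 0],
    [0, 0, 0],
    [0, 0, 0],
    [0, 0, 0],
    [0, 0, 0],
  ],
)

```text
time: 5.9
ee_pos: [0.4641, -0.2848, 0.1673]
tool_rot: [[0.267, -0.964, 0.0], [-0.964, -0.267, 0.001], [-0.001, -0.0, -1.0]]
contact_force: [-0.6, 0.5, -1.1]
gripper_width: 0.123
```

```bash
python3 - <<'E'
from h import *
np.set_printoptions(precision=4,suppress=True)
s=env.read_state(); print({k:s[k] for k in('time','ee_pos','contact_force','moment','gripper_width','joint_pos')})
i,im,d=cam('wrist'); cv2.imwrite('pics/w4.png',im); np.savez('w4.npz',im=im,d=d); print(i['position'])
P=pts(i,d); D=np.hypot(P[...,0]-.511,P[...,1]+.287)
m=(P[...,2]>.043)&(P[...,2]<.049)&(D<.045); q=P[m]; print(len(q),np.median(q[:,2]))
h=cv2.convexHull((q[:,:2]*1000).astype(np.float32)); print('outer',cv2.minEnclosingCircle(h),cv2.fitEllipse(h))
m=(P[...,2]>.011)&(P[...,2]<.017)&(D<.075)&(D>.034); q=P[m]; print('flange',cv2.minAreaRect((q[:,:2]*1000).astype(np.float32)))
E
```

```text
{'time': 5.9, 'ee_pos': array([ 0.4641, -0.2848,  0.1673]), 'contact_force': array([-0.6213,  0.5402, -1.126 ]), 'moment': array([0.0573, 0.0224, 0.0207]), 'gripper_width': 0.1234265605851867, 'joint_pos': array([ 0.7634,  0.3153, -0.3569,  1.8673,  0.1292,  0.9821, -0.9495])}
[ 0.5293 -0.2675  0.3503]
2003 0.045210055054660414
outer ((511.03717041015625, -287.2700500488281), 33.02367401123047) ((511.04833984375, -287.24481201171875), (65.47430419921875, 65.76620483398438), 25.75529670715332)
flange ((510.9933166503906, -287.1190185546875), (96.20266723632812, 96.26780700683594), 27.76162338256836)
```

View pics/w4.png

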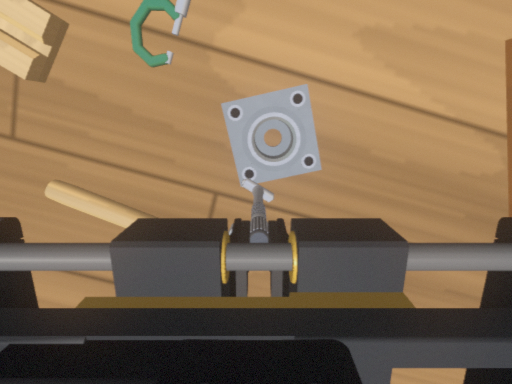

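The wrist view shows the housing mouth at about (273,138) and the held gauge's head at (243,183)–(271,199), not overlapping. I'll get the gauge foot's offset from the TCP using the same picture.

```bash
python3 - <<'E'
from h import *
np.set_printoptions(precision=4,suppress=True)
z=np.load('w4.npz'); i=env.camera_info('wrist'); i=dict(i); s=env.read_state(); print(s['ee_pos'])
i['position']=np.array([.5293,-.2675,.3503]); P=pts(i,z['d'])
D=np.hypot(P[...,0]-.4641,P[...,1]+.2848)
m=(P[...,2]>.070)&(P[...,2]<.0905)&(D<.03); q=P[m]; print(len(q),np.median(q[:,2]))
v,u=np.nonzero(m); r=cv2.minAreaRect((q[:,:2]*1000).astype(np.float32)); print(r, np.array(r[0])/1000-[.4641,-.2848])
r=cv2.minAreaRect(np.c_[u,v].astype(np.float32)); print(r,ray(i,*r[0],.083)[:2]-[.4641,-.2848])
for lo,hi in((.09,.105),(.105,.12),(.12,.135),(.135,.15),(.15,.165)):
    q=P[(P[...,2]>lo)&(P[...,2]<hi)&(D<.02)]; print(lo,len(q),np.median(q,0)[:2]-[.4641,-.2848],(q.max(0)-q.min(0))[:2])
E
```

```text
[ 0.4643 -0.2847  0.1674]
273 0.08421428690681793
((464.558837890625, -283.72857666015625), (33.57838821411133, 10.423969268798828), 74.09497833251953) [0.0005 0.0011]
((257.058837890625, 190.2353057861328), (35.32870864868164, 11.661903381347656), 30.963756561279297) [-0.      0.0015]
0.09 61 [0.0031 0.0027] [0.0082 0.0101]
0.105 43 [0.0036 0.0017] [0.0045 0.0074]
0.12 45 [0.0036 0.0022] [0.0042 0.0068]
0.135 65 [0.0045 0.0019] [0.0061 0.0089]
0.15 98 [0.0046 0.0017] [0.006  0.0096]
```

Emit:
carry_out(
  slide=[
    [0.02, -0.001, 0],
    [0.04, -0.002, 0],
    [0.055, -0.002, 0],
    [0.059, -0.002, 0],
    [0.059, -0.002, 0],
    [0.059, -0.002, 0],
    [0.059, -0.002, 0],
    [0.059, -0.002, 0],
    [0.059, -0.002, 0],
    [0.059, -0.002, 0],
  ],
  delta_rot=[
    [0, 0, 0],
    [0, 0, 0],
    [0, 0, 0],
    [0, 0, 0],
    [0, 0, 0],
    [0, 0, 0],
    [0, 0, 0],
    [0, 0, 0],
    [0, 0, 0],
    [0, 0, 0],
  ],
)

```text
time: 6.78
ee_pos: [0.5102, -0.2888, 0.1676]
tool_rot: [[0.264, -0.964, -0.0], [-0.964, -0.264, -0.0], [0.0, 0.0, -1.0]]
contact_force: [-0.2, 0.9, -2.1]
gripper_width: 0.119
```

```bash
python3 - <<'E'
from h import *
np.set_printoptions(precision=4,suppress=True)
z=np.load('w4.npz'); i=dict(env.camera_info('wrist')); s=env.read_state(); print(s['ee_pos'],s['contact_force'],s['time'])
w=np.load('w4.npz'); i2=dict(i); i2['position']=np.array([.5293,-.2675,.3503]); P=pts(i2,w['d'])
D=np.hypot(P[...,0]-.5111,P[...,1]+.2872); q=P[D<.019]; print(np.histogram(q[:,2],bins=np.arange(-.004,.05,.002)))
i,im,d=cam('wrist'); P=pts(i,d); D=np.hypot(P[...,0]-.511,P[...,1]+.287)
m=(P[...,2]>.043)&(P[...,2]<.049)&(D<.045); q=P[m]; h=cv2.convexHull((q[:,:2]*1000).astype(np.float32)); c=cv2.fitEllipse(h); print('boss',len(q),c)
m=(P[...,2]>.070)&(P[...,2]<.0905)&(D<.03); q=P[m]; r=cv2.minAreaRect((q[:,:2]*1000).astype(np.float32)); print('foot',len(q),r)
E
```

```text
[ 0.5102 -0.2888  0.1676] [-0.2436  0.9406 -2.0837] 6.7833
(array([ 11, 188,  49,   0,   0,   0,   0,   0,   0,   4,  72, 560,  48,
         0,   0,   0,   0,   0,   0,   0,   0,   0,   0,   0,   0,   0,
         0]), array([-0.004, -0.002,  0.   ,  0.002,  0.004,  0.006,  0.008,  0.01 ,
        0.012,  0.014,  0.016,  0.018,  0.02 ,  0.022,  0.024,  0.026,
        0.028,  0.03 ,  0.032,  0.034,  0.036,  0.038,  0.04 ,  0.042,
        0.044,  0.046,  0.048,  0.05 ]))
boss 1614 ((511.16015625, -287.091064453125), (65.44864654541016, 65.8175048828125), 73.59584045410156)
foot 272 ((510.4804382324219, -287.2763366699219), (33.51344299316406, 10.078093528747559), 74.22750854492188)
```

Emit:
carry_out(
  slide=[
    [0.0008, 0, -0.01],
    [0.0008, 0, -0.022],
    [0.0008, 0, -0.034],
    [0.0008, 0, -0.046],
    [0.0008, 0, -0.056],
    [0.0008, 0, -0.062],
    [0.0008, 0, -0.065],
    [0.0008, 0, -0.065],
    [0.0008, 0, -0.065],
    [0.0008, 0, -0.065],
    [0.0008, 0, -0.065],
  ],
  delta_rot=[
    [0, 0, 0],
    [0, 0, 0],
    [0, 0, 0],
    [0, 0, 0],
    [0, 0, 0],
    [0, 0, 0],
    [0, 0, 0],
    [0, 0, 0],
    [0, 0, 0],
    [0, 0, 0],
    [0, 0, 0],
  ],
)

```text
time: 7.75
ee_pos: [0.5117, -0.2887, 0.116]
tool_rot: [[0.265, -0.964, 0.001], [-0.964, -0.265, -0.001], [0.001, -0.001, -1.0]]
contact_force: [-0.0, -0.8, -1.2]
gripper_width: 0.118
```

Emit:
carry_out(
  slide=[
    [0, 0, -0.0006],
    [0, 0, -0.0012],
    [0, 0, -0.0018],
    [0, 0, -0.0018],
  ],
  delta_rot=[
    [0, 0, 0],
    [0, 0, 0],
    [0, 0, 0],
    [0, 0, 0],
  ],
)

```text
time: 8.08
ee_pos: [0.5112, -0.2886, 0.114]
tool_rot: [[0.265, -0.964, -0.0], [-0.964, -0.265, -0.0], [0.0, 0.0, -1.0]]
contact_force: [0.6, -0.2, -1.2]
gripper_width: 0.125
```

Emit:
carry_out(
  slide=[
    [0, 0, -0.0008],
    [0, 0, -0.0016],
    [0, 0, -0.0016],
    [0, 0, -0.0016],
  ],
  delta_rot=[
    [0, 0, 0],
    [0, 0, 0],
    [0, 0, 0],
    [0, 0, 0],
  ],
)

```text
time: 8.42
ee_pos: [0.5113, -0.2885, 0.1127]
tool_rot: [[0.265, -0.964, -0.0], [-0.964, -0.265, 0.0], [-0.0, 0.0, -1.0]]
contact_force: [-0.5, 0.1, -0.7]
gripper_width: 0.122
```

Emit:
carry_out(
  slide=[
    [0, 0, -0.0006],
    [0, 0, -0.0012],
    [0, 0, -0.0012],
    [0, 0, -0.0012],
  ],
  delta_rot=[
    [0, 0, 0],
    [0, 0, 0],
    [0, 0, 0],
    [0, 0, 0],
  ],
)

```text
time: 8.75
ee_pos: [0.5113, -0.2885, 0.1118]
tool_rot: [[0.265, -0.964, 0.0], [-0.964, -0.265, 0.0], [0.0, -0.0, -1.0]]
contact_force: [1.0, 0.7, -1.6]
gripper_width: 0.122
```

Emit:
carry_out(
  slide=[
    [0, 0, -0.0005],
    [0, 0, -0.001],
    [0, 0, -0.001],
    [0, 0, -0.001],
  ],
  delta_rot=[
    [0, 0, 0],
    [0, 0, 0],
    [0, 0, 0],
    [0, 0, 0],
  ],
)

```text
time: 9.08
ee_pos: [0.5114, -0.2886, 0.1111]
tool_rot: [[0.265, -0.964, 0.0], [-0.964, -0.265, -0.0], [0.0, -0.0, -1.0]]
contact_force: [-0.3, 0.3, 0.2]
gripper_width: 0.119
```

Emit:
carry_out(
  slide=[
    [0, 0, -0.0005],
    [0, 0, -0.001],
    [0, 0, -0.001],
    [0, 0, -0.001],
  ],
  delta_rot=[
    [0, 0, 0],
    [0, 0, 0],
    [0, 0, 0],
    [0, 0, 0],
  ],
)

```text
time: 9.42
ee_pos: [0.512, -0.2886, 0.1109]
tool_rot: [[0.265, -0.964, 0.001], [-0.964, -0.265, -0.0], [0.001, -0.001, -1.0]]
contact_force: [-0.7, 0.9, 4.4]
gripper_width: 0.123
```

Contact with the shoulder. I increase the pressure in small steps.

Emit:
carry_out(
  slide=[
    [0, 0, -0.0005],
    [0, 0, -0.0008],
    [0, 0, -0.0008],
    [0, 0, -0.0008],
  ],
  delta_rot=[
    [0, 0, 0],
    [0, 0, 0],
    [0, 0, 0],
    [0, 0, 0],
  ],
)

```text
time: 9.75
ee_pos: [0.5124, -0.2887, 0.1108]
tool_rot: [[0.265, -0.964, 0.002], [-0.964, -0.265, -0.001], [0.002, -0.002, -1.0]]
contact_force: [-0.1, 0.7, 6.4]
gripper_width: 0.126
```

Emit:
carry_out(
  slide=[
    [-0.0004, 0, -0.0006],
    [-0.0008, 0, -0.0012],
    [-0.0008, 0, -0.0016],
    [-0.0008, 0, -0.0016],
    [-0.0008, 0, -0.0016],
  ],
  delta_rot=[
    [0, 0, 0],
    [0, 0, 0],
    [0, 0, 0],
    [0, 0, 0],
    [0, 0, 0],
  ],
)

```text
time: 10.17
ee_pos: [0.5129, -0.289, 0.1107]
tool_rot: [[0.265, -0.964, 0.005], [-0.964, -0.265, -0.002], [0.003, -0.004, -1.0]]
contact_force: [1.9, 1.3, 11.1]
gripper_width: 0.121
```

Emit:
carry_out(
  slide=[
    [0, 0, 0],
    [0, 0, 0],
    [0, 0, 0],
    [0, 0, 0],
    [0, 0, 0],
    [0, 0, 0],
    [0, 0, 0],
    [0, 0, 0],
  ],
  delta_rot=[
    [0, 0, 0.12],
    [0, 0, 0.26],
    [0, 0, 0.4],
    [0, 0, 0.54],
    [0, 0, 0.68],
    [0, 0, 0.82],
    [0, 0, 0.9],
    [0, 0, 0.9],
  ],
)

```text
time: 10.83
ee_pos: [0.5128, -0.2891, 0.1106]
tool_rot: [[0.675, -0.738, 0.005], [-0.738, -0.675, -0.002], [0.005, -0.002, -1.0]]
contact_force: [-0.7, 1.0, 11.2]
gripper_width: 0.122
```

Emit:
carry_out(
  slide=[
    [0, 0, 0],
    [0, 0, 0],
    [0, 0, 0],
    [0, 0, 0],
    [0, 0, 0],
    [0, 0, 0],
    [0, 0, 0],
    [0, 0, 0],
  ],
  delta_rot=[
    [0, 0, 0.12],
    [0, 0, 0.26],
    [0, 0, 0.4],
    [0, 0, 0.54],
    [0, 0, 0.68],
    [0, 0, 0.82],
    [0, 0, 0.9],
    [0, 0, 0.9],
  ],
)

```text
time: 11.5
ee_pos: [0.513, -0.2893, 0.1106]
tool_rot: [[0.936, -0.352, 0.005], [-0.352, -0.936, -0.002], [0.005, 0.0, -1.0]]
contact_force: [0.5, 0.6, 11.7]
gripper_width: 0.117
```

```bash
python3 - <<'E'
from h import *
s=env.read_state(); print(s['ee_pos'],s['contact_force'],s['moment'],s['joint_pos'])
E
```

```text
[ 0.51299494 -0.28928415  0.11062551] [ 0.46743774  0.57093104 11.7018718 ] [ 0.10888875 -0.14982582  0.01721678] [ 0.86246696  0.48151513 -0.55931576  1.81604541  0.31247985  0.92695258
 -0.1934707 ]
```

Emit:
carry_out(
  slide=[
    [0, 0, 0],
    [0, 0, 0],
    [0, 0, 0],
    [0, 0, 0],
    [0, 0, 0],
    [0, 0, 0],
    [0, 0, 0],
  ],
  delta_rot=[
    [0, 0, 0.12],
    [0, 0, 0.26],
    [0, 0, 0.4],
    [0, 0, 0.5],
    [0, 0, 0.57],
    [0, 0, 0.57],
    [0, 0, 0.57],
  ],
)

```text
time: 12.08
ee_pos: [0.5131, -0.2892, 0.1107]
tool_rot: [[0.998, -0.062, 0.005], [-0.062, -0.998, -0.002], [0.005, 0.002, -1.0]]
contact_force: [0.1, 0.2, 11.2]
gripper_width: 0.12
```

```bash
python3 - <<'E'
from h import *
s=env.read_state(); print(s['ee_pos'],s['contact_force'],s['moment'],s['time'])
i,im,d=cam('wrist'); np.savez('w5.npz',im=im,d=d)
j,sc,_=cam('scene'); k,si,_=cam('side')
cv2.imwrite('pics/w5.png',np.vstack([cv2.resize(im[100:300,150:370],(660,300)) if 0 else cv2.resize(im[110:290,150:370],None,fx=1.8,fy=1.8,interpolation=cv2.INTER_CUBIC),np.zeros((4,396,3),np.uint8),cv2.resize(sc[160:300,40:194],(396,250),interpolation=cv2.INTER_CUBIC)]))
E
```

```text
[ 0.51308567 -0.28920063  0.1106713 ] [ 0.1419652   0.18380579 11.18111644] [ 0.13462342 -0.11871721  0.00327741] 12.0833
```

View pics/w5.png

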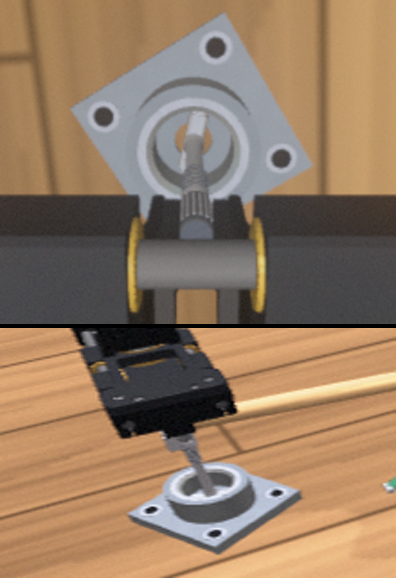

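The wrist crop shows the head still lying along its old line, with its end near (198,115) at the bore wall. I measure from the depth how far the visible tip reaches.

```bash
python3 - <<'E'
from h import *
np.set_printoptions(precision=4,suppress=True)
s=env.read_state(); w=np.load('w5.npz'); i=env.camera_info('wrist'); P=pts(i,w['d'])
D=np.hypot(P[...,0]-.511,P[...,1]+.287)
m=(P[...,2]>.043)&(P[...,2]<.049)&(D<.045); q=P[m]; h=cv2.convexHull((q[:,:2]*1000).astype(np.float32)); c=cv2.fitEllipse(h); print('boss',len(q),c)
C=np.array([.5111,-.2872]); D=np.hypot(P[...,0]-C[0],P[...,1]-C[1])
m=(P[...,2]>.0225)&(P[...,2]<.034)&(D<.0192); q=P[m]; a=np.deg2rad(74); e=np.array([np.cos(a),np.sin(a)]); n=np.array([-e[1],e[0]])
print(len(q),'along',np.percentile((q[:,:2]-C)@e,[0,2,50,98,100]),'across',np.percentile((q[:,:2]-C)@n,[2,50,98]))
print(cv2.minAreaRect((q[:,:2]*1000).astype(np.float32)))
b=w['im'][125:195,215:295]; cv2.imwrite('pics/w5b.png',cv2.resize(b,None,fx=7,fy=7,interpolation=cv2.INTER_CUBIC))
E
```

```text
boss 2229 ((510.7176513671875, -286.7076110839844), (64.01023864746094, 66.14864349365234), 95.93340301513672)
209 along [-0.0184 -0.0155  0.0076  0.016   0.0168] across [-0.0044  0.0019  0.0052]
((510.52789306640625, -287.81488037109375), (35.08659362792969, 10.497344017028809), 75.32733917236328)
```

View pics/w5b.png

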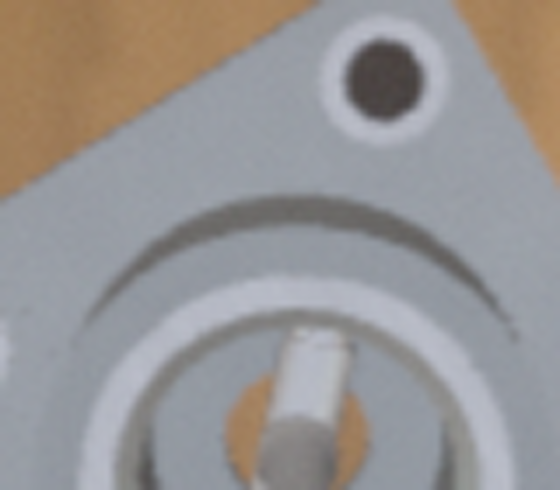

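The enlarged crop shows the nose of the plunger at about (318,328), against the dark wall band. I check this by casting a ray at the tip height.

```bash
python3 - <<'E'
from h import *
np.set_printoptions(precision=4,suppress=True)
i=env.camera_info('wrist'); w=np.load('w5.npz'); C=np.array([.5109,-.2871,0])
for r in range(322,358,5):
    u,v=215+318/7,125+r/7
    print(r,[ (np.hypot(*(ray(i,u,v,z)-C)[:2])*1000).round(1) for z in(.019,.024,.027,.029)], w['im'][int(v),int(u)], pts(i,w['d'])[int(v),int(u)])
P=pts(i,w['d'])
for v in range(168,186): print(v,P[v,257:265,2].round(4), w['im'][v,257:265].mean(1).round(0))
E
```

```text
322 [np.float64(16.0), np.float64(16.9), np.float64(17.4), np.float64(17.7)] [142 141 140] [ 0.515  -0.2674  0.0426]
327 [np.float64(15.3), np.float64(16.2), np.float64(16.7), np.float64(17.1)] [142 141 140] [ 0.515  -0.2674  0.0426]
332 [np.float64(14.6), np.float64(15.5), np.float64(16.1), np.float64(16.5)] [184 175 172] [ 0.5149 -0.2714  0.0258]
337 [np.float64(14.0), np.float64(14.9), np.float64(15.4), np.float64(15.8)] [195 184 181] [ 0.5148 -0.272   0.0274]
342 [np.float64(13.3), np.float64(14.2), np.float64(14.8), np.float64(15.2)] [195 184 181] [ 0.5148 -0.272   0.0274]
347 [np.float64(12.6), np.float64(13.6), np.float64(14.1), np.float64(14.5)] [182 175 172] [ 0.5148 -0.2729  0.0279]
352 [np.float64(12.0), np.float64(12.9), np.float64(13.5), np.float64(13.9)] [194 183 179] [ 0.5147 -0.2733  0.0302]
357 [np.float64(11.3), np.float64(12.3), np.float64(12.8), np.float64(13.2)] [194 184 180] [ 0.5146 -0.2747  0.028 ]
168 [0.0452 0.0457 0.0459 0.0454 0.0445 0.0457 0.0444 0.0453] [182. 180. 182. 182. 182. 181. 182. 184.]
169 [0.0454 0.0445 0.0451 0.2935 0.0453 0.0448 0.0439 0.0449
[... 1039 characters left out ...]
4] [186. 188. 187. 188. 187. 183. 165. 144.]
180 [0.0284 0.028  0.0281 0.0287 0.0296 0.0262 0.0273 0.0243] [187. 187. 189. 187. 188. 182. 159. 139.]
181 [0.0283 0.0292 0.0282 0.0291 0.0286 0.0279 0.0272 0.    ] [187. 187. 189. 187. 186. 176. 155. 131.]
182 [ 0.0288  0.0283  0.0278  0.0291  0.0278  0.0267  0.0262 -0.0013] [188. 188. 187. 187. 186. 173. 149. 132.]
183 [ 0.0278  0.0299  0.0281  0.0278  0.0288  0.0267  0.0254 -0.0002] [185. 185. 184. 189. 185. 168. 140. 128.]
184 [ 0.0299  0.0297  0.0284  0.0284  0.0282  0.0273  0.0237 -0.0017] [158. 162. 171. 182. 179. 160. 131. 122.]
185 [ 0.0318  0.0339  0.0317  0.0297  0.028   0.0264 -0.0015 -0.0011] [145. 145. 144. 148. 155. 151. 130. 123.]
```

North of the bore the rim hides the very tip, because the camera stands on that side. As a test I turn 6° further. If the knob is at its stop, the body should follow.

Emit:
carry_out(
  slide=[
    [0, 0, 0],
    [0, 0, 0],
    [0, 0, 0],
    [0, 0, 0],
  ],
  delta_rot=[
    [0, 0, 0.1],
    [0, 0, 0.2],
    [0, 0, 0.2],
    [0, 0, 0.2],
  ],
)

```text
time: 12.57
ee_pos: [0.5131, -0.2891, 0.1107]
tool_rot: [[0.999, 0.043, 0.005], [0.043, -0.999, -0.002], [0.005, 0.002, -1.0]]
contact_force: [-0.3, 0.3, 10.9]
gripper_width: 0.125
```

```bash
python3 - <<'E'
from h import *
np.set_printoptions(precision=4,suppress=True)
s=env.read_state(); print(s['ee_pos'],s['tool_rot'][:,0],s['contact_force'],s['moment'],s['time'])
C=np.array([.5109,-.2871])
def head(i,d):
    P=pts(i,d); D=np.hypot(P[...,0]-C[0],P[...,1]-C[1]); q=P[(P[...,2]>.0225)&(P[...,2]<.034)&(D<.0192)]
    print(len(q),cv2.minAreaRect((q[:,:2]*1000).astype(np.float32)),np.rad2deg(np.arctan2(*np.linalg.svd(q[:,:2]-q[:,:2].mean(0))[2][0][::-1])))
i,im,d=cam('wrist'); head(i,d); np.savez('w6.npz',im=im,d=d)
E
```

```text
[ 0.5131 -0.2891  0.1107] [0.9991 0.0426 0.0051] [-0.2541  0.2857 10.8516] [ 0.1996 -0.1903 -0.0502] 12.5667
197 ((510.6789855957031, -287.241943359375), (33.74878692626953, 9.833477020263672), 79.63543701171875) -108.34465729326112
```

The body followed (75.3° → 79.6°), so the knob is at its released stop and the plungers are free. Now I turn clockwise to lock.

Emit:
carry_out(
  slide=[
    [0, 0, 0],
    [0, 0, 0],
    [0, 0, 0],
    [0, 0, 0],
    [0, 0, 0],
    [0, 0, 0],
    [0, 0, 0],
  ],
  delta_rot=[
    [0, 0, -0.14],
    [0, 0, -0.3],
    [0, 0, -0.46],
    [0, 0, -0.62],
    [0, 0, -0.78],
    [0, 0, -0.9],
    [0, 0, -0.9],
  ],
)

```text
time: 13.2
ee_pos: [0.5128, -0.2891, 0.1107]
tool_rot: [[0.909, -0.417, 0.005], [-0.417, -0.909, -0.003], [0.005, 0.0, -1.0]]
contact_force: [0.3, 0.4, 11.5]
gripper_width: 0.121
```

Emit:
carry_out(
  slide=[
    [0, 0, 0],
    [0, 0, 0],
    [0, 0, 0],
    [0, 0, 0],
    [0, 0, 0],
    [0, 0, 0],
    [0, 0, 0],
  ],
  delta_rot=[
    [0, 0, -0.14],
    [0, 0, -0.3],
    [0, 0, -0.46],
    [0, 0, -0.62],
    [0, 0, -0.78],
    [0, 0, -0.9],
    [0, 0, -0.9],
  ],
)

```text
time: 13.78
ee_pos: [0.5128, -0.289, 0.1107]
tool_rot: [[0.62, -0.784, 0.004], [-0.784, -0.62, -0.002], [0.005, -0.002, -1.0]]
contact_force: [0.5, 0.7, 12.4]
gripper_width: 0.123
```

Emit:
carry_out(
  slide=[
    [0, 0, 0],
    [0, 0, 0],
    [0, 0, 0],
    [0, 0, 0],
    [0, 0, 0],
    [0, 0, 0],
    [0, 0, 0],
  ],
  delta_rot=[
    [0, 0, -0.14],
    [0, 0, -0.3],
    [0, 0, -0.46],
    [0, 0, -0.6],
    [0, 0, -0.7],
    [0, 0, -0.7],
    [0, 0, -0.7],
  ],
)

```text
time: 14.37
ee_pos: [0.5129, -0.289, 0.1106]
tool_rot: [[0.3, -0.954, 0.005], [-0.954, -0.3, -0.002], [0.003, -0.004, -1.0]]
contact_force: [0.6, 0.8, 10.9]
gripper_width: 0.122
```

```bash
python3 - <<'E'
from h import *
np.set_printoptions(precision=4,suppress=True)
s=env.read_state(); print(s['ee_pos'],s['tool_rot'][:,0],s['contact_force'],s['moment'],s['time'],s['gripper_width'])
C=np.array([.5109,-.2871])
i,im,d=cam('wrist'); P=pts(i,d); D=np.hypot(P[...,0]-C[0],P[...,1]-C[1]); q=P[(P[...,2]>.0225)&(P[...,2]<.034)&(D<.0192)]
print(len(q),cv2.minAreaRect((q[:,:2]*1000).astype(np.float32)))
E
```

```text
[ 0.5129 -0.289   0.1106] [ 0.3001 -0.9539  0.0035] [ 0.6105  0.8116 10.9369] [ 0.2773 -0.0328 -0.0085] 14.3667 0.12162279072466059
307 ((511.6042785644531, -287.3756408691406), (37.62030792236328, 10.2256498336792), 75.97437286376953)
```

The body followed again at the clockwise stop, and the visible head is now longer (37.6 mm or more, clipped). The gauge is locked, so I ease off the pressure and draw it up slowly.

Emit:
carry_out(
  slide=[
    [0.0005, 0, 0.001],
    [0.001, 0, 0.002],
    [0.001, 0, 0.003],
    [0.001, 0, 0.004],
    [0.001, 0, 0.005],
    [0.001, 0, 0.0055],
    [0.001, 0, 0.0055],
  ],
  delta_rot=[
    [0, 0, 0],
    [0, 0, 0],
    [0, 0, 0],
    [0, 0, 0],
    [0, 0, 0],
    [0, 0, 0],
    [0, 0, 0],
  ],
)

```text
time: 15.0
ee_pos: [0.5107, -0.2885, 0.1119]
tool_rot: [[0.3, -0.954, -0.002], [-0.954, -0.3, 0.001], [-0.001, 0.001, -1.0]]
contact_force: [0.6, -0.5, -2.0]
gripper_width: 0.12
```

Emit:
carry_out(
  slide=[
    [0, 0, 0.002],
    [0, 0, 0.005],
    [0, 0, 0.009],
    [0, 0, 0.014],
    [0, 0, 0.02],
    [0, 0, 0.026],
    [0, 0, 0.033],
    [0, 0, 0.042],
    [0, 0, 0.052],
    [0, 0, 0.062],
    [0, 0, 0.07],
    [0, 0, 0.07],
    [0, 0, 0.07],
  ],
  delta_rot=[
    [0, 0, 0],
    [0, 0, 0],
    [0, 0, 0],
    [0, 0, 0],
    [0, 0, 0],
    [0, 0, 0],
    [0, 0, 0],
    [0, 0, 0],
    [0, 0, 0],
    [0, 0, 0],
    [0, 0, 0],
    [0, 0, 0],
    [0, 0, 0],
  ],
)

```text
time: 16.08
ee_pos: [0.5117, -0.2887, 0.1693]
tool_rot: [[0.3, -0.954, 0.001], [-0.954, -0.3, -0.001], [0.001, -0.001, -1.0]]
contact_force: [0.2, 0.6, -2.7]
gripper_width: 0.118
```

```bash
python3 - <<'E'
from h import *
np.set_printoptions(precision=4,suppress=True)
s=env.read_state(); print(s['ee_pos'],s['tool_rot'][:,0],s['contact_force'],s['time'],s['gripper_width'])
i,im,d=cam('wrist'); P=pts(i,d); t=s['ee_pos']; D=np.hypot(P[...,0]-t[0],P[...,1]-t[1])
m=(P[...,2]>t[2]-.0975)&(P[...,2]<t[2]-.077)&(D<.03); q=P[m]; print(len(q),np.median(q[:,2])); r=cv2.minAreaRect((q[:,:2]*1000).astype(np.float32)); print(r,np.array(r[0])/1000-t[:2])
cv2.imwrite('pics/w7.png',cv2.resize(im[110:290,170:350],None,fx=3,fy=3,interpolation=cv2.INTER_CUBIC))
E
```

```text
[ 0.5117 -0.2887  0.1693] [ 0.2997 -0.954   0.0009] [ 0.1778  0.6129 -2.7064] 16.0833 0.11809502159895077
319 0.08595052973053485
((511.98919677734375, -287.3802795410156), (39.461544036865234, 10.312901496887207), 78.55571746826172) [0.0003 0.0013]
```

View pics/w7.png

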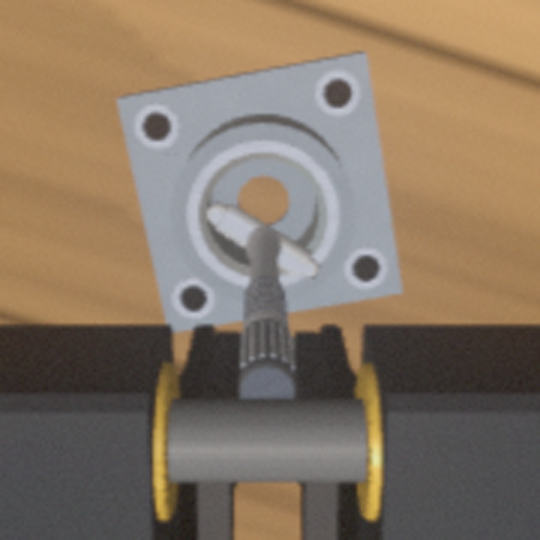

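The gauge is out of the bore with the plungers visibly extended: tips at about (214,213) and (314,270), a span of about 39.5 mm. I carry it back above the rest.

Emit:
carry_out(
  slide=[
    [0.004, 0.03, 0],
    [0.008, 0.065, 0],
    [0.012, 0.1, 0],
    [0.016, 0.14, 0],
    [0.02, 0.18, 0],
    [0.024, 0.215, 0],
    [0.028, 0.25, 0],
    [0.032, 0.285, 0],
    [0.036, 0.315, 0],
    [0.039, 0.34, 0],
    [0.04, 0.354, 0],
    [0.04, 0.354, 0],
    [0.04, 0.354, 0],
    [0.04, 0.354, 0],
    [0.04, 0.354, 0],
    [0.04, 0.354, 0],
    [0.04, 0.354, 0],
    [0.04, 0.354, 0],
  ],
  delta_rot=[
    [0, 0, -0.03],
    [0, 0, -0.06],
    [0, 0, -0.1],
    [0, 0, -0.1],
    [0, 0, -0.1],
    [0, 0, -0.1],
    [0, 0, -0.1],
    [0, 0, -0.1],
    [0, 0, -0.1],
    [0, 0, -0.1],
    [0, 0, -0.1],
    [0, 0, -0.1],
    [0, 0, -0.1],
    [0, 0, -0.1],
    [0, 0, -0.1],
    [0, 0, -0.1],
    [0, 0, -0.1],
    [0, 0, -0.1],
  ],
)

```text
time: 17.63
ee_pos: [0.5434, -0.006, 0.1687]
tool_rot: [[0.248, -0.969, 0.0], [-0.969, -0.248, -0.0], [0.0, -0.0, -1.0]]
contact_force: [0.2, 0.5, -1.0]
gripper_width: 0.124
```

```bash
python3 - <<'E'
from h import *
np.set_printoptions(precision=4,suppress=True)
def an(i,d,t,img=None):
    P=pts(i,d); D=np.hypot(P[...,0]-t[0],P[...,1]-t[1])
    q=P[(P[...,2]>t[2]-.0975)&(P[...,2]<t[2]-.077)&(D<.03)]; r=cv2.minAreaRect((q[:,:2]*1000).astype(np.float32)); print('head',len(q),r,np.array(r[0])/1000-t[:2])
    # ends: mean of extreme points on both ends, edges
    w=P[(P[...,2]>.026)&(P[...,2]<.034)&(np.hypot(P[...,0]-.543,P[...,1]+.003)<.055)]; r=cv2.minAreaRect((w[:,:2]*1000).astype(np.float32)); print('rest',len(w),r)
    f=P[(P[...,2]>.006)&(P[...,2]<.016)&(np.hypot(P[...,0]-.543,P[...,1]+.003)<.036)]; 
    if len(f)>5: print('slot floor',len(f),cv2.minAreaRect((f[:,:2]*1000).astype(np.float32)))
s=env.read_state(); print(s['ee_pos'],s['tool_rot'][:,0],s['contact_force'],s['time'],s['gripper_width'])
i,im,d=cam('wrist'); an(i,d,s['ee_pos']); np.savez('w8.npz',im=im,d=d)
z=np.load('lift.npz'); j=dict(i); 
cv2.imwrite('pics/w8.png',np.hstack([cv2.resize(q[110:260,180:330],None,fx=2.6,fy=2.6,interpolation=cv2.INTER_CUBIC) for q in (z['w'],im)]))
E
```

```text
[ 0.5434 -0.006   0.1687] [ 0.2483 -0.9687  0.0002] [ 0.1795  0.4667 -0.9921] 17.6333 0.12385482188971303
head 314 ((543.5771484375, -4.214170455932617), (39.4461555480957, 10.23819637298584), 72.4141616821289) [0.0001 0.0018]
rest 2208 ((542.951171875, -3.263965606689453), (65.93406677246094, 70.20780181884766), 73.6009750366211)
slot floor 516 ((556.7539672851562, -7.264072418212891), (65.8935546875, 41.40463638305664), 73.60437774658203)
```

View pics/w8.png

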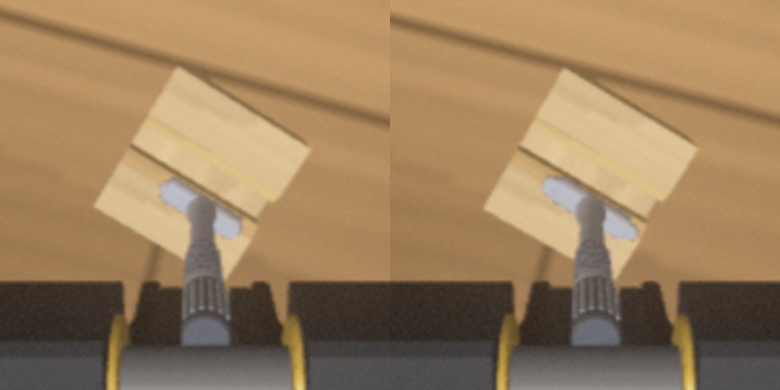

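Right panel: the head now lies along the slot (72.4° against 73.6°). I correct by 1° and lower it, slowing near the floor.

Emit:
carry_out(
  slide=[
    [-0.0005, 0.0009, 0],
    [-0.0005, 0.0009, -0.01],
    [-0.0005, 0.0009, -0.022],
    [-0.0005, 0.0009, -0.034],
    [-0.0005, 0.0009, -0.044],
    [-0.0005, 0.0009, -0.054],
    [-0.0005, 0.0009, -0.062],
    [-0.0005, 0.0009, -0.07],
    [-0.0005, 0.0009, -0.076],
    [-0.0005, 0.0009, -0.078],
    [-0.0005, 0.0009, -0.078],
    [-0.0005, 0.0009, -0.078],
  ],
  delta_rot=[
    [0, 0, 0.035],
    [0, 0, 0.035],
    [0, 0, 0.035],
    [0, 0, 0.035],
    [0, 0, 0.035],
    [0, 0, 0.035],
    [0, 0, 0.035],
    [0, 0, 0.035],
    [0, 0, 0.035],
    [0, 0, 0.035],
    [0, 0, 0.035],
    [0, 0, 0.035],
  ],
)

```text
time: 18.68
ee_pos: [0.5433, -0.0046, 0.1065]
tool_rot: [[0.267, -0.964, 0.0], [-0.964, -0.267, -0.0], [0.0, -0.0, -1.0]]
contact_force: [1.2, -0.1, -1.1]
gripper_width: 0.126
```

Emit:
carry_out(
  slide=[
    [0, 0, -0.001],
    [0, 0, -0.002],
    [0, 0, -0.002],
    [0, 0, -0.002],
  ],
  delta_rot=[
    [0, 0, 0],
    [0, 0, 0],
    [0, 0, 0],
    [0, 0, 0],
  ],
)

```text
time: 19.02
ee_pos: [0.5431, -0.0047, 0.1048]
tool_rot: [[0.267, -0.964, 0.0], [-0.964, -0.267, -0.0], [0.0, -0.0, -1.0]]
contact_force: [0.1, 0.2, -1.4]
gripper_width: 0.121
```

Emit:
carry_out(
  slide=[
    [0, 0, -0.0006],
    [0, 0, -0.0012],
    [0, 0, -0.0012],
    [0, 0, -0.0012],
  ],
  delta_rot=[
    [0, 0, 0],
    [0, 0, 0],
    [0, 0, 0],
    [0, 0, 0],
  ],
)

```text
time: 19.35
ee_pos: [0.543, -0.0046, 0.1037]
tool_rot: [[0.267, -0.964, -0.0], [-0.964, -0.267, -0.0], [0.0, 0.0, -1.0]]
contact_force: [-0.2, -0.6, -0.5]
gripper_width: 0.127
```

Emit:
carry_out(
  slide=[
    [0, 0, -0.0006],
    [0, 0, -0.001],
    [0, 0, -0.001],
    [0, 0, -0.001],
  ],
  delta_rot=[
    [0, 0, 0],
    [0, 0, 0],
    [0, 0, 0],
    [0, 0, 0],
  ],
)

```text
time: 19.68
ee_pos: [0.5436, -0.0045, 0.1033]
tool_rot: [[0.267, -0.964, 0.001], [-0.964, -0.267, 0.0], [0.0, -0.001, -1.0]]
contact_force: [0.5, 0.9, 2.8]
gripper_width: 0.118
```

The foot is on the floor at the original height. I release and rise.

Emit:
carry_out(
  slide=[
    [0, 0, 0],
    [0, 0, 0],
    [0, 0, 0],
    [0, 0, 0],
    [0, 0, 0],
    [0, 0, 0],
    [0, 0, 0],
    [0, 0, 0],
    [0, 0, 0],
    [0, 0, 0],
    [0, 0, 0],
    [0, 0, 0],
  ],
  delta_rot=[
    [0, 0, 0],
    [0, 0, 0],
    [0, 0, 0],
    [0, 0, 0],
    [0, 0, 0],
    [0, 0, 0],
    [0, 0, 0],
    [0, 0, 0],
    [0, 0, 0],
    [0, 0, 0],
    [0, 0, 0],
    [0, 0, 0],
  ],
  gripper=1,
)

```text
time: 20.68
ee_pos: [0.543, -0.0046, 0.1029]
tool_rot: [[0.267, -0.964, 0.0], [-0.964, -0.267, -0.0], [0.0, -0.0, -1.0]]
contact_force: [0.5, -0.3, 0.3]
gripper_width: 0.942
```

Emit:
carry_out(
  slide=[
    [0, 0, 0.02],
    [0, 0, 0.05],
    [0, 0, 0.09],
    [0, 0, 0.13],
    [0, 0, 0.16],
    [0, 0, 0.17],
    [0, 0, 0.17],
    [0, 0, 0.17],
    [0, 0, 0.17],
    [0, 0, 0.17],
  ],
  delta_rot=[
    [0, 0, 0],
    [0, 0, 0],
    [0, 0, 0],
    [0, 0, 0],
    [0, 0, 0],
    [0, 0, 0],
    [0, 0, 0],
    [0, 0, 0],
    [0, 0, 0],
    [0, 0, 0],
  ],
)

```text
time: 21.52
ee_pos: [0.5419, -0.0048, 0.237]
tool_rot: [[0.267, -0.964, -0.004], [-0.964, -0.267, 0.0], [-0.001, 0.003, -1.0]]
contact_force: [0.7, -0.1, 0.1]
gripper_width: 1.0
```

```bash
python3 - <<'E'
from h import *
np.set_printoptions(precision=4,suppress=True)
s=env.read_state(); print(s['ee_pos'],s['contact_force'],s['time'],s['gripper_width'])
i,im,d=cam('wrist'); P=pts(i,d); D=np.hypot(P[...,0]-.5433,P[...,1]+.004)
for lo,hi in((.05,.08),(.08,.1),(.11,.132)):
    q=P[(P[...,2]>lo)&(P[...,2]<hi)&(D<.025)]; print(lo,len(q),np.median(q,0))
c=cv2.cvtColor(im,cv2.COLOR_BGR2HSV); m=((c[...,1]<60)&(P[...,2]>.015)&(P[...,2]<.027)&(D<.03)); q=P[m]; print('head',len(q),cv2.minAreaRect((q[:,:2]*1000).astype(np.float32)),np.median(q[:,2]))
_,sc,_=cam('scene'); _,si,_=cam('side')
f=lambda q:cv2.resize(q,(390,390),interpolation=cv2.INTER_CUBIC)
cv2.imwrite('pics/end.png',np.hstack([f(im[120:220,200:300]),f(sc[150:250,195:295])]))
E
```

```text
[ 0.5419 -0.0048  0.237 ] [ 0.6721 -0.1224  0.1326] 21.5167 0.999564740196982
0.05 22 [ 0.5464 -0.0011  0.0645]
0.08 28 [ 0.5471 -0.0016  0.0906]
0.11 55 [ 0.5477 -0.0011  0.1236]
head 146 ((542.672607421875, -2.3336734771728516), (39.116092681884766, 10.103455543518066), 74.07442474365234) 0.020218746219891365
```

View pics/end.png

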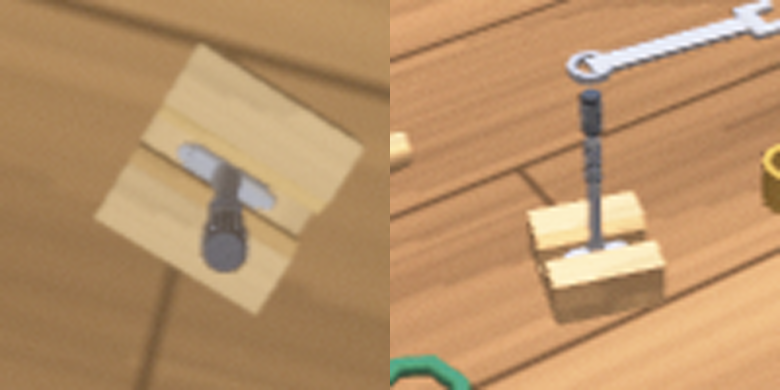

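The gauge stands upright and free in the slot, with a measured span of about 39.1 mm, so I hand the job in.

```bash
python3 -c "
from workcell import env; print(env.finish_job())"
```

```text
the job is handed in; nothing more can be done
None
```

I took the bore size with the telescoping gauge, stood it back in its rest and handed the job in at about 21.5 s. No verdict was reported.

**What I did:**
- I gripped the gauge by its knob and lowered it into the large housing until it touched the shoulder, about 26 mm down.
- With about 11–12 N of downward pressure, I turned the knob anticlockwise to its stop and back clockwise to its stop.
- I then drew the gauge out, stood it in the slot and released it.

**Last checks:**
- **Size:** over the tips, the camera measured 39.5 mm after drawing out and 39.1 mm in the rest. Closed, it had read 33.5 mm (34 mm nominal). Depth noise is about 1 mm, and both readings are inside the 38.5–41.5 mm band.
- **Position:** the gauge stands upright in the slot, about 1 mm from its middle. Its foot was on the floor at the same height as at the start, and the gripper is open and clear.
- **Force:** the highest force I read while the gauge was in the housing was about 12 N, against the 30 N limit.

**What I could not check directly:**
- **Knob angle:** I inferred that it was released and then locked because the body followed at both stops.
- **Plungers in the bore:** the rim hid the tip, so I only confirmed the plungers had sprung out once they were locked.
- **Other items on the bench:** I did not re-measure them, but nothing was carried low near them.

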